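# Wind up the router lift to the setup bar

### The job

Take the crank out of the wooden tool block, fit it fully home in the router lift's drive socket and wind it clockwise until the top of the router bit is level with the top of the brass setup bar beside it. Then pull the crank out and stand it back in its hole in the block. Feel for the square drive and wind smoothly, never forcing or jamming the crank; do not touch the bit and leave the bar and the other things on the table where they are.

Things in the scene. Friction and masses are not known exactly. Their poses are not given: they have to be found in the camera images.
- router_table: Grey-topped router table on an orange cabinet, with a 230 x 300 x 10 mm aluminium lift plate let in flush with the top. Origin: on the bit's axis, at the top surface; x points towards the fence (near face 100 mm beyond the bit, 75 mm high), z up.
- drive (a point): Centre, at the plate's surface, of the 25 mm round hole over the vertical lift screw. 10 mm down in it begins the screw's square drive socket, 14.2 mm wide (16 mm at its bevelled mouth), 28 mm deep, at an unknown turn (this frame does not turn with it). Clockwise from above raises the bit, 4 mm a full turn; it takes about 2 N at the knob and stays where it is left.
- router_bit: Straight router bit, blue with steel cutting edges, 16 mm across, standing up through the 42 mm hole of the plate. Origin: centre of its top end. Starts 10 to 13 mm above the plate; moves only up and down with the lift screw.
- setup_bar: Loose brass setup bar lying flat on the plate beside the bit, 12 x 50 x 20 mm (20 mm high, long side along its y). Origin: centre of its underside.
- crank: Loose steel crank, about 310 g, standing upright in the tool block. Origin: on its shaft axis at the underside of its flange (36 mm wide, 6 mm thick), which lies on the plate, or on the block, when the crank is fully home; z up, x towards the knob. An arm 16 mm wide, 7 to 17 mm above the origin, carries the knob.
- crank_boss (a point): Grip point on the crank's boss, a steel block on the shaft axis: 24 mm along the crank's x, 18 mm along its y, from 6 to 50 mm above the crank's origin; this point is 36 mm above the origin.
- crank_tip (a point): Lower end of the crank's shaft, 36 mm below its origin: a 6 mm pointed round pilot, then a 12.7 mm square (sides along the crank's x and y) from 30 to 5 mm below the origin, and an 18 mm round neck above.
- knob (a point): Middle of the crank's red knob, an upright cylinder of 24 mm diameter and 42 mm length that spins freely on its own axis; it stands 60 mm from the crank's axis along its x and its middle is 43 mm above the crank's origin.
- tool_block: Fixed light wood block, 110 x 130 x 55 mm, with four spare bits in it along its -y edge. Origin: centre of its underside.
- block_hole (a point): Centre of the mouth of the crank's hole in the tool block's top: 25 mm diameter, 45 mm deep, 55 mm above the table.
- collet_wrench: Loose steel spanner, 170 mm long, lying on the table; origin under its middle. Bystander.
- test_piece: Loose wooden offcut, 70 x 140 x 19 mm, lying on the table; origin under its middle. Bystander.

How it is judged:
On the way, in this order (a step that is already met when the one before it is completed fails the run):
1. the crank is fully home in the drive socket, its flange on the plate (horizontal distance between crank and drive below 0.004 m and z of crank in the frame of drive below 0.003 m and angle between crank's own z axis and vertical below 0.08 rad), for 0.2 s.
2. with the crank in the socket, the bit has been wound level with the setup bar (z of router_bit in the frame of setup_bar between 0.0185 and 0.0215 m and angle between setup_bar's own z axis and vertical below 0.06 rad and horizontal distance between crank and drive below 0.006 m and z of crank in the frame of drive below 0.01 m), for 0.2 s.
At the end, for the whole second after the job is handed in: The bit's top is within 1.5 mm of the setup bar's top, the bar lies flat where it was, and the crank stands at rest in its hole in the block, flange within 5 mm of the block's top and within 8 mm of the hole's centre, let go (z of router_bit in the frame of setup_bar between 0.0185 and 0.0215 m and angle between setup_bar's own z axis and vertical below 0.06 rad and horizontal distance between crank and block_hole below 0.008 m and z of crank in the frame of block_hole below 0.005 m and angle between crank's own z axis and vertical below 0.15 rad and linear speed of crank below 0.02 m/s); the robot touches nothing.
It fails at once if the crank is forced: its contact forces on the lift and the table top add up to more than 50 N (easy winding makes about 30 N) (contact force between crank and router_table above 50 N).
It fails at once if the bit is touched (over 1 N) (contact force between anything else and router_bit above 1 N).
It fails at once if the setup bar is moved more than 6 mm (distance of setup_bar from where it was at the start of the episode above 0.006 m).
It fails at once if the spanner or the offcut is moved more than 20 mm (distance of any of collet_wrench, test_piece from where it was at the start of the episode above 0.02 m).
It also fails if it takes over 72 s, if anything falls off the work surface, if the arm or the gripper's body presses on something with over 40 N, if the wrist force passes 120 N, or if a joint passes its speed limit or range.

### The arm

A 6-joint arm with a two-finger parallel gripper is mounted at the origin on the work surface. World frame = base frame: x ahead of the robot, y to its left, z up, the work surface at z = 0. Lengths are in m, angles in rad, forces in N, time in s.
With the tool pointing down it reaches from about 0.375 to 0.975 m from the base axis. Payload 3.8 kg.
Tool frame: the origin (TCP) lies at the very end of the fingers, on their centre line; the grasp point (between the pads) lies 19 mm behind it; z points along the fingers, y is the line along which they close (so a half turn about z gives the same grasp; the last joint's range is limited). The gripper opens to 85 mm and grips with 20 to 120 N. Pads are 22 mm wide; open, the fingers measure 114 mm over their backs; the gripper's body (76 mm by 85 mm) begins 54 mm behind the grasp point. The pads swing forward as they close: fully open they stand 13 mm farther back than shut.
Start: joints at [1.23, 0.264, 1.604, -0, 1.274, -0.037], TCP at [0.202, 0.644, 0.231] pointing down, gripper open.
Joint ranges: [-2.63, 2.63], [-0.94, 2.18], [0.31, 2.57], [-1.31, 4.45], [0, 2.66], [-2.55, 2.55]. Speed limits (rad/s): [2.57, 2.57, 3.14, 3.14, 3.14, 3.14].

### API

Orientations are given as a rotation vector (axis times angle).
In Python, from workcell import read_state, read_camera, calibration, finish_job gives the robot as it stands.
- The arm moves only by the tool step_arm, never from a script. Its argument "commands" is a list of rows, each an object of numbers: "fingers": the gripper's target within -1 to 1 (shut at 1, half-way at 0, fully open at -1); "dx", "dy", "dz": the shift along the tool's x, y, z in m; "roll": the turn about the tool's z in degrees. In form: [{"fingers": .., "dx": .., "dy": .., "dz": .., "roll": ..}, ...]. A call has 1 to 8 rows; each row is the pose to reach, as a shift and turn from the pose commanded when the call began, along the tool's axes at that moment; what a row does not reach only later rows make up. A row lasts 1/8 s, in which the tool goes at most 62.5 mm and 10.7 degrees, less where a joint would pass 70% of its speed; a pose out of reach is approached as far as the arm can. A call with a gripper value outside its range is refused whole. The fingers move at their own pace and stop on an object; "squeeze" is the grip in N (left out, the last holds). Time passes only in rows, so rows that repeat a pose let the fingers close. It gives the time, the measured TCP pose, the force, the opening and the grip force at its end, in the units of the state.
- read_state(): the state, without advancing time (a new reading comes with each control period).
- read_camera(name): name is "scene" or "top" or "wrist"; returns (picture, depth): 384x512x3 uint8, blue, green, red; 384x512 float32, m along the optical axis (not along the pixel's ray), 0 where there is no reading.
- calibration(name): a dict with "intrinsics" (3x3 intrinsics, pixels), "world_to_cam" (4x4, takes a point from world to camera coordinates). Camera axes: x right, y up, looking along -z (the intrinsics and any distortion apply to the point x, -y, -z); pixel columns grow to the right and rows downward; lengths in m; the calibration is good to about 2 mm. A picture is of the moment at which its call begins: read the wrist's pose just before it. calibration takes no time and is no camera call; for the wrist camera it gives the pose at the moment of the call.
- finish_job(): hands the job in; it is judged then, once.
The state is a dict: "time": time; "q": joint angles; "joint_vel": joint speeds; "joint_torque": joint torques, N m; "tool_pos": TCP position; "tcp_rot": TCP orientation; "wrist_force": force on the tool from outside, world axes, zero at the start; "torque": the same for the moment, N m; "width": opening from 0.0 (shut) to 1.0 (fully open); "grip_force": force on a finger pad.
Only numpy, scipy, OpenCV 4.12 (cv2) and the standard library are available. Lean on these libraries where they do the work, as an engineer would, in place of code of your own. Each camera call takes 0.05 s, during which the arm holds its last target. There are 200 camera calls.

## Working session

There is one attempt and no reset: what is moved stays moved. The work goes in short steps, Python scripts to look and compute and a tool call to move; the robot and the scene stay as the last step left them, time stands still between calls to the robot, and variables do not carry over. Pictures are saved under pics/ and viewed, at most 10 in all, crops included, and the job is handed in when it is done.

Besides the shell and the picture viewer there is one more tool, called after ">>>" by a JSON object that holds its "api" and its "payload". step_arm: Moves the arm, as the interface text tells. Its arguments: {"type":"object","properties":{"commands":{"type":"array","items":{"type":"object","properties":{"fingers":{"type":"number"},"dx":{"type":"number"},"dy":{"type":"number"},"dz":{"type":"number"},"roll":{"type":"number"}}}},"squeeze":{"type":"number"}},"required":["commands"]}

```bash
mkdir -p pics; cat > h.py <<'E'
import numpy as np, cv2
from workcell import *
def grab(n):
    c=calibration(n); p,d=read_camera(n); return p,d,np.array(c["intrinsics"]),np.array(c["world_to_cam"]),c
def pts(d,K,W):
    v,u=np.mgrid[:d.shape[0],:d.shape[1]]
    X=np.stack([(u-K[0,2])/K[0,0]*d,-(v-K[1,2])/K[1,1]*d,-d,np.ones_like(d)],-1)
    return (X@np.linalg.inv(W).T)[...,:3]
def ray(u,v,z,K,W):
    M=np.linalg.inv(W); o=M[:3,3]; r=M[:3,:3]@np.array([(u-K[0,2])/K[0,0],-(v-K[1,2])/K[1,1],-1])
    return o+r*(z-o[2])/r[2]
E
python3 - <<'E'
from h import *
s=read_state(); print(s)
for n in("scene","top"):
    p,d,K,W,c=grab(n); print(n,c); cv2.imwrite(f"pics/{n}0.png",p); np.savez(f"{n}0.npz",p=p,d=d,K=K,W=W)
E
```

```text
{'time': 0.0, 'q': array([ 1.23007304e+00,  2.64778736e-01,  1.60538494e+00, -9.91170083e-06,
        1.27370697e+00, -3.69284964e-02]), 'joint_vel': array([-0.00042456,  0.00127274,  0.00047247,  0.00150759,  0.00037258,
       -0.00015296]), 'joint_torque': array([-5.28469445e-04, -5.15123928e+01, -3.67307854e+01, -1.69223736e-04,
        1.32963056e-02,  1.49145131e-05]), 'tool_pos': array([0.2016977 , 0.64338562, 0.22993889]), 'tcp_rot': array([-0.47529868, -3.10500486,  0.00351698]), 'wrist_force': array([-0.6989108 ,  0.18312543, -0.28164681]), 'torque': array([ 0.00175664, -0.0079343 , -0.04396564]), 'grip_force': 0.0, 'width': 0.9999086199032698}
scene {'intrinsics': array([[407.36576839,   0.        , 257.97988924],
       [  0.        , 407.36576839, 189.0938698 ],
       [  0.        ,   0.        ,   1.        ]]), 'world_to_cam': array([[ 0.48923453,  0.87214596,  0.00331814, -0.2953407 ],
       [-0.53266702,  0.29578531,  0.79295453,  0.20956743],
       [ 0.69059063, -0.3897082 ,  0.60927178, -1.27914558],
       [ 0.        ,  0.        ,  0.        ,  1.        ]])}
top {'intrinsics': array([[487.33567956,   0.        , 261.59037262],
       [  0.        , 487.33567956, 186.03445195],
       [  0.        ,   0.        ,   1.        ]]), 'world_to_cam': array([[-0.01385207, -0.99971343,  0.01952355,  0.01541705],
       [ 0.99731411, -0.01240912,  0.07218429, -0.54448127],
       [-0.07192134,  0.02047101,  0.99720021, -1.30457319],
       [ 0.        ,  0.        ,  0.        ,  1.        ]])}
```

View pics/top0.png

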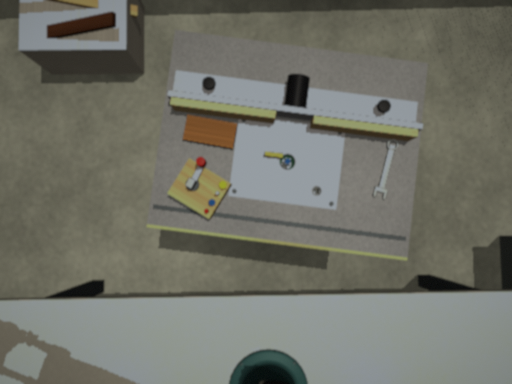

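View pics/scene0.png

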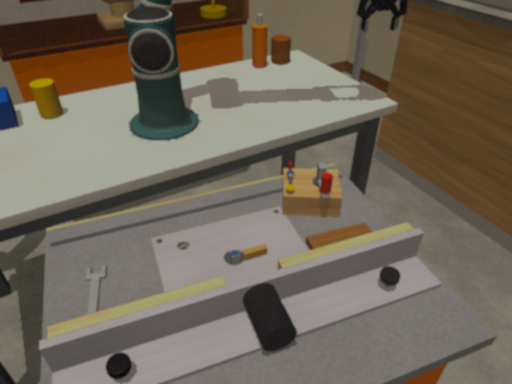

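The top view shows the bit at (287,160), the bar at (272,155), the drive hole at (317,190), the crank boss at (192,183), the knob at (201,161) and the block around (200,187). The scene view agrees, and the swing around the drive looks free.

```bash
python3 - <<'E'
from h import *
f=np.load("top0.npz"); p,d,K,W=[f[k] for k in "pdKW"]
P=pts(d,K,W); r=lambda a:np.round(a,4)
for u,v in [(250,180),(317,190),(305,190),(287,160),(270,155),(192,183),(196,174),(201,161),(190,195),(205,135),(385,170),(287,175),(180,220)]: print(u,v,r(P[v,u]))
hsv=cv2.cvtColor(p,cv2.COLOR_BGR2HSV)
m=(((hsv[...,0]<8)|(hsv[...,0]>172))&(hsv[...,1]>150)&(hsv[...,2]>90)).astype(np.uint8)
n,l,st,c=cv2.connectedComponentsWithStats(m)
for i in range(1,n):
    if st[i,4]>8: print("red",st[i],c[i])
cv2.imwrite("pics/topcrop.png",cv2.resize(p[120:230,150:350],None,fx=4,fy=4,interpolation=cv2.INTER_CUBIC))
E
```

```text
250 180 [0.5631 0.0396 0.0007]
317 190 [ 0.5349 -0.1488 -0.0277]
305 190 [ 0.5338 -0.1122 -0.0033]
287 160 [ 0.6162 -0.0628  0.0105]
270 155 [ 0.6298 -0.016   0.016 ]
192 183 [0.5482 0.1861 0.1067]
196 174 [0.5748 0.1804 0.068 ]
201 161 [0.6023 0.1617 0.1203]
190 195 [0.521  0.1983 0.0515]
205 135 [0.6875 0.1616 0.0127]
385 170 [ 0.5856 -0.3334  0.0078]
287 175 [ 0.5757 -0.0627  0.0011]
180 220 [ 0.4557  0.2327 -0.0031]
red [197 158   8   8  56] [200.28571429 161.5       ]
```

View pics/topcrop.png

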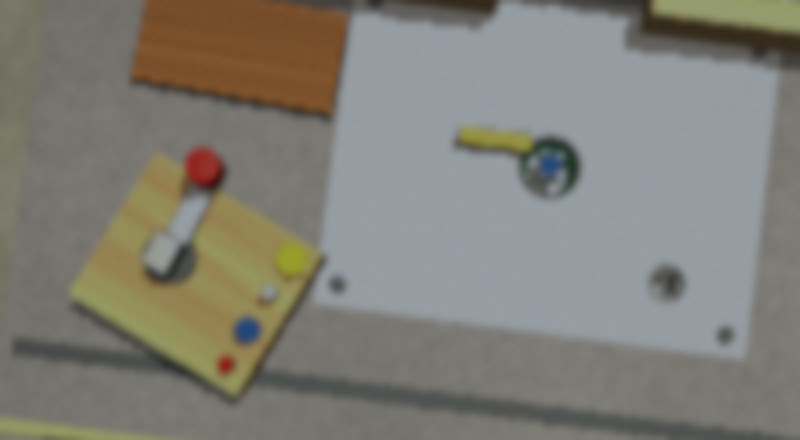

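The crop shows the boss at top-view pixel (191,183), the knob at (201,162), the drive hole at (316.5,191) and the bit at (287,161).

```bash
python3 - <<'E'
from h import *
f=np.load("top0.npz"); p,d,K,W=[f[k] for k in "pdKW"]
b=ray(191,183,.105,K,W);k=ray(200.7,161.6,.119,K,W);dr=ray(316.5,191,0,K,W);bit=ray(287.4,161,.011,K,W)
print(b,k,dr,bit,np.linalg.norm((k-b)[:2]),np.degrees(np.arctan2(*(k-b)[1::-1])),np.linalg.norm(b[:2]))
from scipy.spatial.transform import Rotation as R
s=read_state(); M=R.from_rotvec(s["tcp_rot"]).as_matrix(); print(M)
print("shift to boss",M.T@(b-s["tool_pos"]))
c=calibration("wrist"); C=np.linalg.inv(c["world_to_cam"]); print("cam in tool",M.T@(C[:3,3]-s["tool_pos"]),M.T@C[:3,:3],c["intrinsics"])
E
```

```text
[0.54841133 0.18887794 0.105     ] [0.60098374 0.16262032 0.119     ] [ 0.53041289 -0.14359119  0.        ] [ 0.61332848 -0.06379782  0.011     ] 0.05876496478490966 -26.54012227789131 0.5800257416559996
[[-9.54197316e-01  2.99177141e-01 -7.21475268e-04]
 [ 2.99177999e-01  9.54195174e-01 -2.02338212e-03]
 [ 8.30785410e-05 -2.14655532e-03 -9.99997693e-01]]
shift to boss [-0.46683806 -0.32973815  0.12568462]
cam in tool [ 0.08451036  0.000424   -0.14236153] [[ 1.58861957e-03  9.45284470e-01  3.26243385e-01]
 [ 9.99998643e-01 -1.35921437e-03 -9.31124411e-04]
 [-4.36742748e-04  3.26244422e-01 -9.45285347e-01]] [[268.8341134    0.         256.46976494]
 [  0.         268.8341134  190.0412411 ]
 [  0.           0.           1.        ]]
```

>>> {"api": "step_arm", "payload": {"commands": [{"dx": -0.056, "dy": -0.04, "dz": 0, "roll": 1, "fingers": -1}, {"dx": -0.11, "dy": -0.08, "dz": 0, "roll": 3, "fingers": -1}, {"dx": -0.167, "dy": -0.12, "dz": 0, "roll": 5, "fingers": -1}, {"dx": -0.22, "dy": -0.16, "dz": 0, "roll": 7, "fingers": -1}, {"dx": -0.277, "dy": -0.2, "dz": 0, "roll": 9, "fingers": -1}, {"dx": -0.333, "dy": -0.24, "dz": 0, "roll": 9, "fingers": -1}, {"dx": -0.39, "dy": -0.28, "dz": 0, "roll": 9, "fingers": -1}, {"dx": -0.44, "dy": -0.315, "dz": 0, "roll": 9, "fingers": -1}]}}

```text
time: 1.1
tool_pos: [0.5032, 0.2427, 0.2309]
tcp_rot: [-0.717, -3.058, 0.0]
wrist_force: [0.4, 0.6, -0.2]
width: 0.996
grip_force: 0.0
```

>>> {"api": "step_arm", "payload": {"commands": [{"dx": -0.03, "dy": -0.012, "fingers": -1}, {"dx": -0.03, "dy": -0.012, "fingers": -1}, {"dx": -0.03, "dy": -0.012, "fingers": -1}]}}

```text
invalid input
```

```bash
python3 - <<'E'
from h import *
p,d,K,W,c=grab("wrist"); s=read_state(); print(s["time"],s["tool_pos"],s["tcp_rot"],s["q"])
cv2.imwrite("pics/w1.png",p); np.savez("w1.npz",p=p,d=d,K=K,W=W,t=s["tool_pos"],r=s["tcp_rot"])
E
```

```text
1.15 [0.50758422 0.23647683 0.23100796] [ 0.72206825  3.05268546 -0.00691793] [ 0.39542615  0.0465242   1.8538005  -0.00667067  1.24008975 -0.70867479]
```

View pics/w1.png

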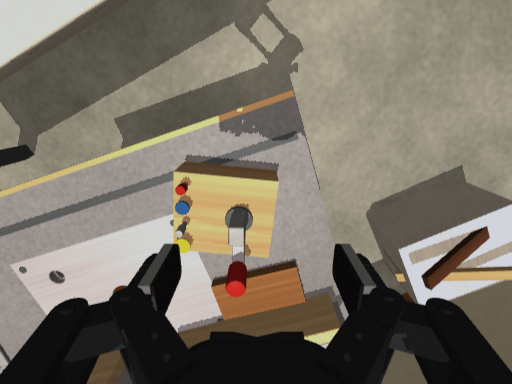

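The wrist view shows the boss top near (236,237), the knob near (236,287) and the block's hole edge at (238,218). The fingers are open and off to the sides.

```bash
cat >> h.py <<'E'
from scipy.spatial.transform import Rotation as R
def tool(s): return R.from_rotvec(s["tcp_rot"]).as_matrix()
def heading(M): return np.degrees(np.arctan2(M[1,0],M[0,0]))
E
python3 - <<'E'
from h import *
f=np.load("w1.npz"); p,d,K,W=[f[k] for k in "pdKW"]; P=pts(d,K,W)
x=np.linalg.norm(P[...,:2]-[.548,.189],axis=-1)
m=(P[...,2]>.096)&(P[...,2]<.112)&(x<.03)
b=P[m]; print(m.sum(),b.mean(0),b.min(0),b.max(0)); v,u=np.nonzero(m);print(u.mean(),v.mean(),u.min(),u.max(),v.min(),v.max())
rect=cv2.minAreaRect((b[:,:2]*1000).astype(np.float32)); print(rect)
x=np.linalg.norm(P[...,:2]-[.601,.163],axis=-1)
k=(P[...,2]>.113)&(P[...,2]<.13)&(x<.03); print(k.sum(),P[k].mean(0))
e=P[k].mean(0)-b.mean(0); print(np.linalg.norm(e[:2]),np.degrees(np.arctan2(e[1],e[0])))
s=read_state();M=tool(s);print(s["tool_pos"],heading(M),"shift",M.T@(b.mean(0)-s["tool_pos"]))
E
```

```text
348 [0.54902402 0.1952584  0.10368869] [0.53667846 0.1818871  0.09610916] [0.56403042 0.20649922 0.10636152]
236.27298850574712 235.11206896551724 228 244 224 246
((550.5458984375, 193.96893310546875), (18.068735122680664, 24.73176383972168), 62.123111724853516)
305 [0.60208039 0.16719083 0.11779894]
0.06002305277841068 -27.87946497267694
[0.50758422 0.23647683 0.23100796] 153.38472817062282 shift [-0.05480634 -0.01787493  0.12768385]
```

>>> {"api": "step_arm", "payload": {"commands": [{"dx": -0.028, "dy": -0.01, "dz": 0, "roll": 1.3, "fingers": -0.2}, {"dx": -0.055, "dy": -0.019, "dz": 0.01, "roll": 1.3, "fingers": -0.2}, {"dx": -0.055, "dy": -0.019, "dz": 0.02, "roll": 1.3, "fingers": -0.2}, {"dx": -0.055, "dy": -0.019, "dz": 0.02, "roll": 1.3, "fingers": -0.2}]}}

```text
time: 1.65
tool_pos: [0.5417, 0.2031, 0.2095]
tcp_rot: [-0.752, -3.047, 0.002]
wrist_force: [0.2, 0.6, 0.5]
width: 0.601
grip_force: 0.0
```

```bash
cat > boss.py <<'E'
from h import *
p,d,K,W,c=grab("wrist"); s=read_state(); P=pts(d,K,W); M=tool(s)
x=np.linalg.norm(P[...,:2]-[.549,.192],axis=-1)
m=(P[...,2]>.096)&(P[...,2]<.112)&(x<.03); b=P[m]
rect=cv2.minAreaRect((b[:,:2]*1000).astype(np.float32)); print(m.sum(),b.mean(0),rect)
x=np.linalg.norm(P[...,:2]-[.601,.166],axis=-1)
k=(P[...,2]>.113)&(P[...,2]<.13)&(x<.03); kc=P[k].mean(0); e=kc-b.mean(0)
print(k.sum(),kc,np.linalg.norm(e[:2]),np.degrees(np.arctan2(e[1],e[0])))
print(s["time"],s["tool_pos"],heading(M),s["width"],"shift",M.T@(np.r_[np.array(rect[0])/1000,.088]-s["tool_pos"]))
v,u=np.nonzero(m);print(u.min(),u.max(),v.min(),v.max())
E
python3 boss.py
```

```text
441 [0.54909351 0.19479016 0.10408723] ((550.0552368164062, 194.1353759765625), (17.943607330322266, 22.986249923706055), 62.42460250854492)
405 [0.60198319 0.16692049 0.11795622] 0.059783249040544995 -27.786527292699276
1.7 [0.54206205 0.20353183 0.21030978] 152.3202559873192 0.5985744294584102 shift [-0.01167329 -0.00445224  0.12229382]
243 261 188 211
```

>>> {"api": "step_arm", "payload": {"commands": [{"dx": -0.011, "dy": -0.005, "dz": 0.03, "roll": 0.4, "fingers": -0.2}, {"dx": -0.011, "dy": -0.005, "dz": 0.06, "roll": 0.4, "fingers": -0.2}, {"dx": -0.011, "dy": -0.005, "dz": 0.1, "roll": 0.4, "fingers": -0.2}, {"dx": -0.011, "dy": -0.005, "dz": 0.132, "roll": 0.4, "fingers": -0.2}, {"dx": -0.011, "dy": -0.005, "dz": 0.132, "roll": 0.4, "fingers": -0.2}, {"dx": -0.011, "dy": -0.005, "dz": 0.132, "roll": 0.4, "fingers": -0.2}]}}

```text
time: 2.45
tool_pos: [0.5514, 0.1945, 0.0808]
tcp_rot: [0.761, 3.046, 0.002]
wrist_force: [-0.3, -0.5, 0.5]
width: 0.601
grip_force: 0.0
```

```bash
python3 boss.py
```

```text
2123 [0.54607045 0.19178359 0.10396834] ((549.3504028320312, 192.62835693359375), (57.97352600097656, 24.179393768310547), 62.58940124511719)
0 [nan nan nan] nan nan
2.5 [0.55206408 0.19448524 0.0814601 ] 151.93423970426235 0.6032223553404384 shift [ 0.0015053  -0.00289911 -0.0065507 ]
190 309 240 296boss.py:7: RuntimeWarning: Mean of empty slice.
  k=(P[...,2]>.113)&(P[...,2]<.13)&(x<.03); kc=P[k].mean(0); e=kc-b.mean(0)
  ret = um.true_divide(
```

>>> {"api": "step_arm", "payload": {"commands": [{"dx": 0.002, "dy": -0.001, "dz": 0.003, "roll": 0.2, "fingers": -0.2}, {"dx": 0.002, "dy": -0.001, "dz": 0.003, "roll": 0.2, "fingers": 1}, {"dx": 0.002, "dy": -0.001, "dz": 0.003, "roll": 0.2, "fingers": 1}, {"dx": 0.002, "dy": -0.001, "dz": 0.003, "roll": 0.2, "fingers": 1}, {"dx": 0.002, "dy": -0.001, "dz": 0.003, "roll": 0.2, "fingers": 1}, {"dx": 0.002, "dy": -0.001, "dz": 0.003, "roll": 0.2, "fingers": 1}], "squeeze": 70}}

```text
time: 3.25
tool_pos: [0.5489, 0.1937, 0.0769]
tcp_rot: [0.768, 3.046, 0.001]
wrist_force: [-0.0, 0.1, 6.2]
width: 0.196
grip_force: 69.1
```

```bash
python3 - <<'E'
from h import *
s=read_state();print({k:np.round(v,4) for k,v in s.items()},heading(tool(s)))
E
```

```text
{'time': np.float64(3.25), 'q': array([ 2.9650e-01,  2.3240e-01,  1.9482e+00,  1.0000e-04,  9.6030e-01,
       -7.8020e-01]), 'joint_vel': array([ 0.0005,  0.0012, -0.0003,  0.0005,  0.0002, -0.0002]), 'joint_torque': array([-4.77200e-01, -4.15627e+01, -2.97512e+01, -1.76400e-01,
       -4.51600e-01, -1.93000e-02]), 'tool_pos': array([0.5489, 0.1937, 0.0769]), 'tcp_rot': array([7.6820e-01, 3.0456e+00, 7.0000e-04]), 'wrist_force': array([-0.0355,  0.0815,  6.1868]), 'torque': array([-0.012 ,  0.2816, -0.0059]), 'grip_force': np.float64(69.0527), 'width': np.float64(0.1956)} 151.687344316346
```

>>> {"api": "step_arm", "payload": {"commands": [{"dx": 0, "dy": 0, "dz": -0.02, "roll": 0, "fingers": 1}, {"dx": 0, "dy": 0, "dz": -0.05, "roll": 0, "fingers": 1}, {"dx": 0, "dy": 0, "dz": -0.08, "roll": 0, "fingers": 1}, {"dx": 0, "dy": 0, "dz": -0.11, "roll": 0, "fingers": 1}, {"dx": -0.02, "dy": -0.025, "dz": -0.12, "roll": 0, "fingers": 1}, {"dx": -0.05, "dy": -0.065, "dz": -0.12, "roll": 0, "fingers": 1}, {"dx": -0.08, "dy": -0.105, "dz": -0.12, "roll": 0, "fingers": 1}, {"dx": -0.11, "dy": -0.145, "dz": -0.12, "roll": 0, "fingers": 1}]}}

```text
time: 4.25
tool_pos: [0.5761, 0.0123, 0.1965]
tcp_rot: [-0.767, -3.046, 0.0]
wrist_force: [1.3, -0.3, -3.9]
width: 0.196
grip_force: 68.9
```

>>> {"api": "step_arm", "payload": {"commands": [{"dx": -0.03, "dy": -0.04, "dz": 0, "roll": 0, "fingers": 1}, {"dx": -0.06, "dy": -0.08, "dz": 0, "roll": 0, "fingers": 1}, {"dx": -0.09, "dy": -0.12, "dz": 0.01, "roll": 0, "fingers": 1}, {"dx": -0.115, "dy": -0.155, "dz": 0.04, "roll": 0, "fingers": 1}, {"dx": -0.118, "dy": -0.16, "dz": 0.08, "roll": 0, "fingers": 1}, {"dx": -0.118, "dy": -0.16, "dz": 0.097, "roll": 0, "fingers": 1}, {"dx": -0.118, "dy": -0.16, "dz": 0.097, "roll": 0, "fingers": 1}]}}

```text
time: 5.12
tool_pos: [0.6029, -0.1821, 0.0975]
tcp_rot: [-0.767, -3.042, -0.001]
wrist_force: [-0.2, 0.5, -3.6]
width: 0.197
grip_force: 68.9
```

```bash
python3 - <<'E'
from h import *
s=read_state();p,d,K,W,c=grab("wrist"); print(s["time"],s["tool_pos"],heading(tool(s)),s["wrist_force"],s["width"])
np.savez("w2.npz",p=p,d=d,K=K,W=W)
q=np.array(K)@np.diag([1,-1,-1])@(W@[.530,-.144,0,1])[:3]; u,v=(q[:2]/q[2]).astype(int); print(u,v)
v0=max(v-50,0);u0=max(u-60,0)
cr=cv2.resize(p[v0:v0+100,u0:u0+120],None,fx=5,fy=5,interpolation=cv2.INTER_CUBIC)
full=cv2.resize(p,(667,500)); cv2.imwrite("pics/w2c.png",cr); print(u0,v0); cv2.imwrite("pics/w2.png",p)
E
```

```text
5.125 [ 0.60290122 -0.18206282  0.09751085] 151.71019552343256 [-0.19395254  0.47351154 -3.61807761] 0.1969070370701911
254 100
194 50
```

View pics/w2c.png

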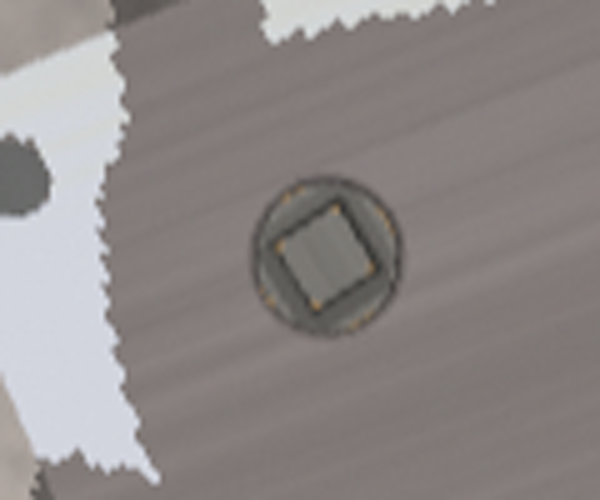

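The crop shows the drive hole (centre at crop (327,256), 150 px wide) and the square socket with corners at crop (335,208), (282,245), (316,305) and (373,268).

```bash
python3 - <<'E'
from h import *
f=np.load("w2.npz"); p,d,K,W=[f[k] for k in "pdKW"]
g=lambda x,y,z:ray(x/5+194-.4,y/5+50-.4,z,K,W)
print("hole",g(327,256,0),[np.linalg.norm(g(251,256,0)-g(404,256,0)),np.linalg.norm(g(327,176,0)-g(327,337,0))])
for z in(-.01,-.038):
  c=np.array([g(*a,z) for a in[(335,208),(282,245),(316,305),(373,268)]]); e=np.roll(c,-1,0)-c
  print(z,c.mean(0),np.linalg.norm(e,axis=1),np.degrees(np.arctan2(e[:,1],e[:,0]))%90)
s=read_state();M=tool(s);h=g(327,256,0);print("shift",M.T@(h-s["tool_pos"]),heading(M),s["q"])
P=pts(d,K,W);
E
```

```text
hole [ 0.53173948 -0.14086658  0.        ] [np.float64(0.025951584378056284), np.float64(0.025933341663405034)]
-0.01 [ 0.53191876 -0.14096505 -0.01      ] [0.01114292 0.01178818 0.01189563 0.01206578] [5.12793143 2.37584397 3.7319407  5.99778374]
-0.038 [ 0.53222005 -0.14086848 -0.038     ] [0.01238981 0.01310727 0.01322674 0.01341593] [5.12793143 2.37584397 3.7319407  5.99778374]
shift [0.08352224 0.00210374 0.0994579 ] 151.73809286679574 [-3.32477967e-01  2.92851868e-01  1.82335509e+00  1.36688864e-04
  1.02634230e+00 -1.41008183e+00]
```

```bash
python3 - <<'E'
from h import *
f=np.load("w2.npz"); p,d,K,W=[f[k] for k in "pdKW"]; P=pts(d,K,W)
s=read_state();M=tool(s); T=(P-s["tool_pos"])@M
hsv=cv2.cvtColor(p,cv2.COLOR_BGR2HSV)
red=((hsv[...,0]<8)|(hsv[...,0]>172))&(hsv[...,1]>140)&(np.linalg.norm(T-[-.06,0,-.04],axis=-1)<.04)
t=T[red]; print(red.sum(),t.min(0),t.max(0)); top=t[t[:,2]<t[:,2].min()+.003]; print(len(top),top.mean(0),cv2.minAreaRect((top[:,:2]*1000).astype(np.float32)))
m=(np.abs(T[...,1])<.012)&(np.abs(T[...,0])<.03)&(T[...,2]<-.02)&(T[...,2]>-.034); t=T[m]; print(len(t),t.min(0),t.max(0),t.mean(0))
E
```

```text
551 [-0.06053241 -0.01137571 -0.01733492] [-0.04762399  0.01235786 -0.00149671]
55 [-0.04911053  0.00020839 -0.01549671] ((-48.949764251708984, 0.1611337661743164), (12.737570762634277, 2.1167490482330322), 89.81117248535156)
1807 [-0.0121799  -0.01197265 -0.033984  ] [ 0.01316895  0.01197256 -0.02000887] [ 3.39116783e-03  2.12785691e-05 -2.58807065e-02]
```

>>> {"api": "step_arm", "payload": {"commands": [{"dx": 0.02, "dy": 0.0005, "dz": 0, "roll": -7, "fingers": 1}, {"dx": 0.04, "dy": 0.001, "dz": 0, "roll": -14, "fingers": 1}, {"dx": 0.06, "dy": 0.0015, "dz": 0, "roll": -21, "fingers": 1}, {"dx": 0.075, "dy": 0.002, "dz": 0, "roll": -28, "fingers": 1}, {"dx": 0.083, "dy": 0.002, "dz": 0.01, "roll": -32.6, "fingers": 1}, {"dx": 0.083, "dy": 0.002, "dz": 0.022, "roll": -32.6, "fingers": 1}, {"dx": 0.083, "dy": 0.002, "dz": 0.022, "roll": -32.6, "fingers": 1}, {"dx": 0.083, "dy": 0.002, "dz": 0.022, "roll": -32.6, "fingers": 1}]}}

```text
time: 6.18
tool_pos: [0.5333, -0.1421, 0.0779]
tcp_rot: [-0.117, 3.138, -0.001]
wrist_force: [0.9, -0.8, -3.1]
width: 0.202
grip_force: 68.9
```

```bash
cat > st.py <<'E'
from h import *
s=read_state();M=tool(s);print(s["time"],np.round(s["tool_pos"],4),round(heading(M),2),"F",np.round(s["wrist_force"],1),"T",np.round(s["torque"],2),round(float(s["width"]),3),"q6",s["q"][5], "tilt",M[:2,2])
E
python3 st.py
```

```text
6.175 [ 0.5333 -0.1421  0.0779] -175.73 F [ 0.9 -0.8 -3.1] T [-0.02  0.03  0.01] 0.202 q6 -1.950712498705724 tilt [ 0.00110307 -0.00039785]
```

>>> {"api": "step_arm", "payload": {"commands": [{"dx": 0, "dy": 0, "dz": 0, "roll": 0, "fingers": 1}, {"dx": 0, "dy": 0, "dz": 0, "roll": 0, "fingers": 1}]}}

```text
time: 6.42
tool_pos: [0.5328, -0.1422, 0.0776]
tcp_rot: [-0.117, 3.139, -0.0]
wrist_force: [0.6, -0.3, -3.1]
width: 0.197
grip_force: 68.9
```

```bash
python3 st.py
```

```text
6.425 [ 0.5328 -0.1422  0.0776] -175.72 F [ 0.6 -0.3 -3.1] T [-0.   0.1 -0. ] 0.197 q6 -1.9513138503660847 tilt [ 0.00048078 -0.00018466]
```

>>> {"api": "step_arm", "payload": {"commands": [{"dx": 0.001, "dy": 0.0012, "dz": 0.008, "roll": 0, "fingers": 1}, {"dx": 0.001, "dy": 0.0012, "dz": 0.016, "roll": 0, "fingers": 1}, {"dx": 0.001, "dy": 0.0012, "dz": 0.024, "roll": 0, "fingers": 1}, {"dx": 0.001, "dy": 0.0012, "dz": 0.03, "roll": 0, "fingers": 1}, {"dx": 0.001, "dy": 0.0012, "dz": 0.034, "roll": 0, "fingers": 1}, {"dx": 0.001, "dy": 0.0012, "dz": 0.036, "roll": 0, "fingers": 1}, {"dx": 0.001, "dy": 0.0012, "dz": 0.037, "roll": 0, "fingers": 1}]}}

```text
time: 7.3
tool_pos: [0.5316, -0.141, 0.0404]
tcp_rot: [-0.118, 3.139, -0.0]
wrist_force: [-0.5, -0.9, -1.3]
width: 0.194
grip_force: 69.1
```

```bash
python3 st.py
```

```text
7.3 [ 0.5316 -0.141   0.0404] -175.7 F [-0.5 -0.9 -1.3] T [-0.14  0.19 -0.01] 0.194 q6 -1.9500963785277623 tilt [ 0.00026865 -0.00027987]
```

>>> {"api": "step_arm", "payload": {"commands": [{"dx": 0, "dy": 0, "dz": 0.0015, "roll": 0, "fingers": 1}, {"dx": 0, "dy": 0, "dz": 0.003, "roll": 0, "fingers": 1}, {"dx": 0, "dy": 0, "dz": 0.003, "roll": 0, "fingers": 1}]}}

```text
time: 7.68
tool_pos: [0.5314, -0.1411, 0.0373]
tcp_rot: [-0.118, 3.139, -0.001]
wrist_force: [-0.9, -1.5, -3.6]
width: 0.194
grip_force: 69.0
```

```bash
python3 st.py
```

```text
7.675 [ 0.5314 -0.1411  0.0373] -175.7 F [-0.9 -1.5 -3.6] T [-0.55  0.18  0.06] 0.194 q6 -1.950089759734782 tilt [ 0.00019435 -0.000523  ]
```

>>> {"api": "step_arm", "payload": {"commands": [{"dx": 0.0002, "dy": -0.0004, "dz": 0.002, "roll": 0, "fingers": 1}, {"dx": 0.0002, "dy": -0.0004, "dz": 0.004, "roll": 0, "fingers": 1}, {"dx": 0.0002, "dy": -0.0004, "dz": 0.006, "roll": 0, "fingers": 1}, {"dx": 0.0002, "dy": -0.0004, "dz": 0.006, "roll": 0, "fingers": 1}]}}

```text
time: 8.18
tool_pos: [0.5312, -0.1412, 0.031]
tcp_rot: [-0.118, 3.139, 0.0]
wrist_force: [-0.2, -0.9, -3.1]
width: 0.198
grip_force: 68.8
```

```bash
python3 st.py
```

```text
8.175 [ 0.5312 -0.1412  0.031 ] -175.71 F [-0.2 -0.9 -3.1] T [-0.23 -0.03 -0.02] 0.198 q6 -1.9509067842481778 tilt [1.85961351e-05 1.56284572e-05]
```

>>> {"api": "step_arm", "payload": {"commands": [{"dx": 0, "dy": -0.0002, "dz": 0.002, "roll": 0, "fingers": 1}, {"dx": 0, "dy": -0.0002, "dz": 0.004, "roll": 0, "fingers": 1}, {"dx": 0, "dy": -0.0002, "dz": 0.006, "roll": 0, "fingers": 1}, {"dx": 0, "dy": -0.0002, "dz": 0.0075, "roll": 0, "fingers": 1}, {"dx": 0, "dy": -0.0002, "dz": 0.0085, "roll": 0, "fingers": 1}, {"dx": 0, "dy": -0.0002, "dz": 0.0085, "roll": 0, "fingers": 1}]}}

```text
time: 8.93
tool_pos: [0.5311, -0.1414, 0.0226]
tcp_rot: [0.118, -3.139, -0.0]
wrist_force: [-0.3, 0.9, -3.2]
width: 0.194
grip_force: 69.0
```

```bash
python3 st.py
```

```text
8.925 [ 0.5311 -0.1414  0.0226] -175.71 F [-0.3  0.9 -3.2] T [-0.02  0.09 -0.05] 0.194 q6 -1.951258273490054 tilt [-0.00035341  0.00015615]
```

>>> {"api": "step_arm", "payload": {"commands": [{"dx": 0, "dy": 0, "dz": 0.001, "roll": 0, "fingers": 1}, {"dx": 0, "dy": 0, "dz": 0.001, "roll": 0, "fingers": 1}, {"dx": 0, "dy": 0, "dz": 0.001, "roll": 0, "fingers": 1}]}}

```text
time: 9.3
tool_pos: [0.5313, -0.1414, 0.022]
tcp_rot: [-0.118, 3.139, -0.0]
wrist_force: [-0.3, 1.0, -0.8]
width: 0.197
grip_force: 69.2
```

```bash
python3 st.py
```

```text
9.3 [ 0.5313 -0.1414  0.022 ] -175.71 F [-0.3  1.  -0.8] T [0.06 0.11 0.06] 0.197 q6 -1.9512189298841118 tilt [ 2.25859574e-04 -2.72720249e-05]
```

>>> {"api": "step_arm", "payload": {"commands": [{"dx": 0, "dy": 0, "dz": 0, "roll": 0, "fingers": -0.2}, {"dx": 0, "dy": 0, "dz": 0, "roll": 0, "fingers": -0.2}, {"dx": 0, "dy": 0, "dz": -0.015, "roll": 0, "fingers": -0.2}, {"dx": 0, "dy": 0, "dz": -0.04, "roll": 0, "fingers": -0.2}, {"dx": 0, "dy": 0, "dz": -0.06, "roll": 0, "fingers": -0.2}, {"dx": -0.02, "dy": 0, "dz": -0.065, "roll": 0, "fingers": -0.2}, {"dx": -0.045, "dy": 0, "dz": -0.065, "roll": 0, "fingers": -0.2}, {"dx": -0.06, "dy": 0, "dz": -0.065, "roll": 0, "fingers": -0.2}]}}

```text
time: 10.3
tool_pos: [0.5928, -0.1371, 0.0884]
tcp_rot: [-0.118, 3.137, -0.001]
wrist_force: [-0.1, -0.6, -0.6]
width: 0.596
grip_force: 0.0
```

```bash
python3 - <<'E'
exec(open("st.py").read())
p,d,K,W,c=grab("wrist"); np.savez("w3.npz",p=p,d=d,K=K,W=W); cv2.imwrite("pics/w3.png",p)
P=pts(d,K,W); hsv=cv2.cvtColor(p,cv2.COLOR_BGR2HSV)
red=((hsv[...,0]<8)|(hsv[...,0]>172))&(hsv[...,1]>140); k=P[red&(np.linalg.norm(P[...,:2]-[.591,-.137],axis=-1)<.03)]
t=k[k[:,2]>k[:,2].max()-.004]; print(len(k),k[:,2].max(),t.mean(0),cv2.minAreaRect((t[:,:2]*1000).astype(np.float32)))
m=(P[...,2]>.035)&(np.linalg.norm(P[...,:2]-[.5313,-.1414],axis=-1)<.022); b=P[m]; print(len(b),b.mean(0) if len(b) else 0,cv2.minAreaRect((b[:,:2]*1000).astype(np.float32)))
E
```

```text
10.3 [ 0.5928 -0.1371  0.0884] -175.69 F [-0.1 -0.6 -0.6] T [-0.03  0.01  0.02] 0.596 q6 -1.91421297464991 tilt [ 0.00226955 -0.00063101]
1242 0.06506741689614762 [ 0.59149333 -0.13588215  0.06337935] ((591.9088134765625, -135.7158203125), (21.374521255493164, 21.935720443725586), 48.04121780395508)
975 [ 0.53239408 -0.14070442  0.04940889] ((532.9592895507812, -140.6832275390625), (23.412883758544922, 17.77366828918457), 4.17065954208374)
```

>>> {"api": "step_arm", "payload": {"commands": [{"dx": 0.0005, "dy": 0, "dz": 0.02, "roll": 0, "fingers": -0.2}, {"dx": 0.0005, "dy": 0, "dz": 0.045, "roll": 0, "fingers": -0.2}, {"dx": 0.0005, "dy": 0, "dz": 0.06, "roll": 0, "fingers": -0.2}, {"dx": 0.0005, "dy": 0, "dz": 0.06, "roll": 0, "fingers": -0.2}, {"dx": 0.0005, "dy": 0, "dz": 0.06, "roll": 0, "fingers": 1}, {"dx": 0.0005, "dy": 0, "dz": 0.06, "roll": 0, "fingers": 1}, {"dx": 0.0005, "dy": 0, "dz": 0.06, "roll": 0, "fingers": 1}, {"dx": 0.0005, "dy": 0, "dz": 0.06, "roll": 0, "fingers": 1}], "squeeze": 30}}

```text
time: 11.35
tool_pos: [0.5914, -0.1372, 0.0277]
tcp_rot: [-0.118, 3.138, -0.001]
wrist_force: [0.0, 0.6, 1.3]
width: 0.271
grip_force: 29.7
```

```bash
cat > bit.py <<'E'
from h import *
def bit(p,d,K,W):
    P=pts(d,K,W); hsv=cv2.cvtColor(p,cv2.COLOR_BGR2HSV); H,S,V=[hsv[...,i] for i in range(3)]
    near=np.linalg.norm(P[...,:2]-[.62,-.05],axis=-1)<.06
    bl=(H>95)&(H<130)&(S>110)&near&(P[...,2]>.004); br=(H>18)&(H<35)&(S>110)&near&(P[...,2]>.012)
    for n,m in(("blue",bl),("brass",br)):
        k=P[m]
        if len(k)>5: print(n,len(k),"c",k.mean(0).round(4),"z pct",np.percentile(k[:,2],[5,25,50,75,95]).round(4),"min",k.min(0).round(4),"max",k.max(0).round(4))
        else: print(n,"none",len(k))
if __name__=="__main__":
    f=np.load("w3.npz"); bit(*[f[k] for k in "pdKW"])
    f=np.load("scene0.npz"); bit(*[f[k] for k in "pdKW"])
    f=np.load("top0.npz"); bit(*[f[k] for k in "pdKW"])
E
python3 st.py; python3 bit.py
```

```text
11.35 [ 0.5914 -0.1372  0.0277] -175.7 F [0.  0.6 1.3] T [-0.02  0.    0.01] 0.271 q6 -1.9147842383498943 tilt [ 0.00178819 -0.00051037]
blue 208 c [ 0.6134 -0.0631  0.0118] z pct [0.008  0.011  0.0115 0.0119 0.0125] min [ 0.5802 -0.092   0.0053] max [ 0.6206 -0.055   0.1431]
brass 597 c [ 0.6311 -0.0244  0.0194] z pct [0.0162 0.0193 0.0197 0.0201 0.0207] min [ 0.6231 -0.0492  0.0122] max [6.393e-01 4.000e-04 2.140e-02]
blue 19 c [ 0.6145 -0.0627  0.0096] z pct [0.0077 0.0087 0.0094 0.0105 0.0119] min [ 0.609  -0.0681  0.0075] max [ 0.6192 -0.0571  0.0119]
brass 130 c [ 0.6349 -0.026   0.0171] z pct [0.0126 0.0166 0.0175 0.0183 0.0192] min [ 0.6262 -0.0507  0.012 ] max [ 0.6414 -0.0014  0.0196]
blue 16 c [ 0.614  -0.063   0.0123] z pct [0.0087 0.011  0.0118 0.0138 0.0154] min [ 0.6076 -0.0682  0.008 ] max [ 0.6191 -0.0572  0.0157]
brass 58 c [ 0.6295 -0.0261  0.0191] z pct [0.0157 0.0169 0.0189 0.0207 0.0235] min [ 0.623  -0.0488  0.0144] max [ 0.6353 -0.0023  0.0262]
```

View pics/w3.png

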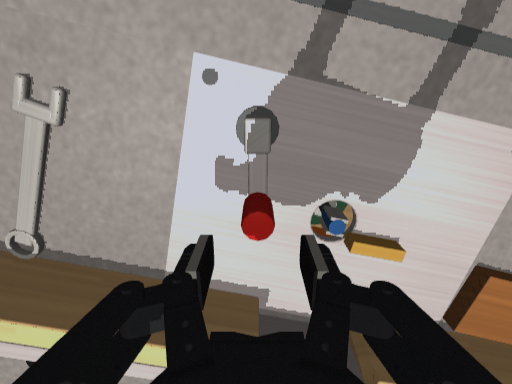

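The wrist view shows the crank seated at the drive (258,130), the knob at (258,218), the bit at (333,222) and the bar at (375,248). By depth the bit is about 8.2 mm below the bar's top, so I need about 2.05 turns.

>>> {"api": "step_arm", "payload": {"commands": [{"dx": 0.0011, "dy": -0.0117, "dz": 0, "roll": 0, "fingers": 1}, {"dx": 0.0046, "dy": -0.023, "dz": 0, "roll": 0, "fingers": 1}, {"dx": 0.0101, "dy": -0.0333, "dz": 0, "roll": 0, "fingers": 1}, {"dx": 0.0176, "dy": -0.0424, "dz": 0, "roll": 0, "fingers": 1}]}}

```text
time: 11.85
tool_pos: [0.5765, -0.1815, 0.0273]
tcp_rot: [-0.117, 3.138, 0.0]
wrist_force: [1.1, 4.6, 4.5]
width: 0.265
grip_force: 30.4
```

```bash
python3 st.py
```

```text
11.85 [ 0.5765 -0.1815  0.0273] -175.74 F [1.1 4.6 4.5] T [ 0.92 -0.12  0.01] 0.265 q6 -1.992024145639352 tilt [1.41706465e-03 6.14030857e-05]
```

>>> {"api": "step_arm", "payload": {"commands": [{"dx": 0.0091, "dy": -0.0075, "dz": 0, "roll": 0, "fingers": 1}, {"dx": 0.0194, "dy": -0.013, "dz": 0, "roll": 0, "fingers": 1}, {"dx": 0.0307, "dy": -0.0164, "dz": 0, "roll": 0, "fingers": 1}, {"dx": 0.0424, "dy": -0.0176, "dz": 0, "roll": 0, "fingers": 1}, {"dx": 0.0541, "dy": -0.0164, "dz": 0, "roll": 0, "fingers": 1}, {"dx": 0.0654, "dy": -0.013, "dz": 0, "roll": 0, "fingers": 1}, {"dx": 0.0757, "dy": -0.0075, "dz": 0, "roll": 0, "fingers": 1}, {"dx": 0.0848, "dy": 0, "dz": 0, "roll": 0, "fingers": 1}]}}

```text
time: 12.85
tool_pos: [0.4916, -0.1882, 0.0275]
tcp_rot: [-0.118, 3.138, -0.004]
wrist_force: [3.5, -2.7, 4.0]
width: 0.27
grip_force: 30.3
```

```bash
python3 st.py
```

```text
12.85 [ 0.4916 -0.1882  0.0275] -175.68 F [ 3.5 -2.7  4. ] T [-0.15 -0.7  -0.02] 0.27 q6 -2.056489526998561 tilt [ 0.00178541 -0.00256795]
```

>>> {"api": "step_arm", "payload": {"commands": [{"dx": 0.0075, "dy": 0.0091, "dz": 0, "roll": 0, "fingers": 1}, {"dx": 0.013, "dy": 0.0194, "dz": 0, "roll": 0, "fingers": 1}, {"dx": 0.0164, "dy": 0.0307, "dz": 0, "roll": 0, "fingers": 1}, {"dx": 0.0176, "dy": 0.0424, "dz": 0, "roll": 0, "fingers": 1}, {"dx": 0.0164, "dy": 0.0541, "dz": 0, "roll": 0, "fingers": 1}, {"dx": 0.013, "dy": 0.0654, "dz": 0, "roll": 0, "fingers": 1}, {"dx": 0.0075, "dy": 0.0757, "dz": 0, "roll": 0, "fingers": 1}, {"dx": 0, "dy": 0.0848, "dz": 0, "roll": 0, "fingers": 1}]}}

```text
time: 13.85
tool_pos: [0.4837, -0.1032, 0.0272]
tcp_rot: [0.12, -3.137, 0.004]
wrist_force: [-3.1, -3.6, 9.7]
width: 0.267
grip_force: 30.8
```

>>> {"api": "step_arm", "payload": {"commands": [{"dx": -0.0091, "dy": 0.0075, "dz": -0.0005, "roll": 0, "fingers": 1}, {"dx": -0.0194, "dy": 0.013, "dz": -0.001, "roll": 0, "fingers": 1}, {"dx": -0.0307, "dy": 0.0164, "dz": -0.001, "roll": 0, "fingers": 1}, {"dx": -0.0424, "dy": 0.0176, "dz": -0.001, "roll": 0, "fingers": 1}, {"dx": -0.0541, "dy": 0.0164, "dz": -0.001, "roll": 0, "fingers": 1}, {"dx": -0.0654, "dy": 0.013, "dz": -0.001, "roll": 0, "fingers": 1}, {"dx": -0.0757, "dy": 0.0075, "dz": -0.001, "roll": 0, "fingers": 1}, {"dx": -0.0848, "dy": 0, "dz": -0.001, "roll": 0, "fingers": 1}]}}

```text
time: 14.85
tool_pos: [0.5683, -0.0947, 0.0275]
tcp_rot: [0.118, -3.136, -0.003]
wrist_force: [-0.7, 5.3, 7.1]
width: 0.272
grip_force: 30.4
```

```bash
python3 st.py
```

```text
14.85 [ 0.5683 -0.0947  0.0275] -175.69 F [-0.7  5.3  7.1] T [ 0.84  0.13 -0.01] 0.272 q6 -1.8561839322303657 tilt [-0.00307341  0.00184328]
```

>>> {"api": "step_arm", "payload": {"commands": [{"dx": -0.0075, "dy": -0.0091, "dz": -0.0005, "roll": 0, "fingers": 1}, {"dx": -0.013, "dy": -0.0194, "dz": -0.001, "roll": 0, "fingers": 1}, {"dx": -0.0164, "dy": -0.0307, "dz": -0.001, "roll": 0, "fingers": 1}, {"dx": -0.0176, "dy": -0.0424, "dz": -0.001, "roll": 0, "fingers": 1}, {"dx": -0.0164, "dy": -0.0541, "dz": -0.001, "roll": 0, "fingers": 1}, {"dx": -0.013, "dy": -0.0654, "dz": -0.001, "roll": 0, "fingers": 1}, {"dx": -0.0075, "dy": -0.0757, "dz": -0.001, "roll": 0, "fingers": 1}, {"dx": 0, "dy": -0.0848, "dz": -0.001, "roll": 0, "fingers": 1}]}}

```text
time: 15.85
tool_pos: [0.5754, -0.1813, 0.0283]
tcp_rot: [0.118, -3.139, 0.0]
wrist_force: [2.9, 0.2, -2.1]
width: 0.268
grip_force: 29.6
```

```bash
python3 - <<'E'
exec(open("st.py").read())
from bit import bit
p,d,K,W,c=grab("wrist"); bit(p,d,K,W); cv2.imwrite("pics/w4.png",p)
E
```

```text
15.85 [ 0.5754 -0.1813  0.0283] -175.7 F [ 2.9  0.2 -2.1] T [-0.04 -0.77 -0.02] 0.268 q6 -1.9917672341264547 tilt [-0.00047386 -0.00030584]
blue 422 c [ 0.6133 -0.0643  0.0142] z pct [0.0062 0.0139 0.0157 0.0161 0.0167] min [ 0.6065 -0.0703  0.0041] max [ 0.621  -0.0542  0.0174]
brass 798 c [ 0.6311 -0.0248  0.0195] z pct [0.0168 0.0193 0.0197 0.0201 0.0206] min [ 0.6233 -0.0492  0.012 ] max [6.407e-01 5.000e-04 2.150e-02]
```

>>> {"api": "step_arm", "payload": {"commands": [{"dx": 0.0091, "dy": -0.0075, "dz": 0, "roll": 0, "fingers": 1}, {"dx": 0.0194, "dy": -0.013, "dz": 0, "roll": 0, "fingers": 1}, {"dx": 0.0307, "dy": -0.0164, "dz": 0, "roll": 0, "fingers": 1}, {"dx": 0.0424, "dy": -0.0176, "dz": 0, "roll": 0, "fingers": 1}, {"dx": 0.0541, "dy": -0.0164, "dz": 0, "roll": 0, "fingers": 1}, {"dx": 0.0654, "dy": -0.013, "dz": 0, "roll": 0, "fingers": 1}, {"dx": 0.0757, "dy": -0.0075, "dz": 0, "roll": 0, "fingers": 1}, {"dx": 0.0848, "dy": 0, "dz": 0, "roll": 0, "fingers": 1}]}}

```text
time: 16.9
tool_pos: [0.4905, -0.1862, 0.0285]
tcp_rot: [0.117, -3.139, -0.001]
wrist_force: [3.7, -0.7, -5.9]
width: 0.273
grip_force: 29.7
```

>>> {"api": "step_arm", "payload": {"commands": [{"dx": 0.0075, "dy": 0.0091, "dz": 0, "roll": 0, "fingers": 1}, {"dx": 0.013, "dy": 0.0194, "dz": 0, "roll": 0, "fingers": 1}, {"dx": 0.0164, "dy": 0.0307, "dz": 0, "roll": 0, "fingers": 1}, {"dx": 0.0176, "dy": 0.0424, "dz": 0, "roll": 0, "fingers": 1}, {"dx": 0.0164, "dy": 0.0541, "dz": 0, "roll": 0, "fingers": 1}, {"dx": 0.013, "dy": 0.0654, "dz": 0, "roll": 0, "fingers": 1}, {"dx": 0.0075, "dy": 0.0757, "dz": 0, "roll": 0, "fingers": 1}, {"dx": 0, "dy": 0.0848, "dz": 0, "roll": 0, "fingers": 1}]}}

```text
time: 17.9
tool_pos: [0.4855, -0.1025, 0.0287]
tcp_rot: [-0.119, 3.139, -0.003]
wrist_force: [4.4, -7.9, -10.8]
width: 0.271
grip_force: 30.1
```

```bash
python3 st.py
```

```text
17.9 [ 0.4855 -0.1025  0.0287] -175.64 F [  4.4  -7.9 -10.8] T [-1.28 -0.73 -0.02] 0.271 q6 -1.9023520280227437 tilt [ 0.00025158 -0.00182509]
```

>>> {"api": "step_arm", "payload": {"commands": [{"dx": -0.0091, "dy": 0.0075, "dz": 0.0005, "roll": 0, "fingers": 1}, {"dx": -0.0194, "dy": 0.013, "dz": 0.001, "roll": 0, "fingers": 1}, {"dx": -0.0307, "dy": 0.0164, "dz": 0.001, "roll": 0, "fingers": 1}, {"dx": -0.0424, "dy": 0.0176, "dz": 0.001, "roll": 0, "fingers": 1}, {"dx": -0.0541, "dy": 0.0164, "dz": 0.001, "roll": 0, "fingers": 1}, {"dx": -0.0654, "dy": 0.013, "dz": 0.001, "roll": 0, "fingers": 1}, {"dx": -0.0757, "dy": 0.0075, "dz": 0.001, "roll": 0, "fingers": 1}, {"dx": -0.0848, "dy": 0, "dz": 0.001, "roll": 0, "fingers": 1}]}}

```text
time: 18.9
tool_pos: [0.57, -0.0959, 0.0276]
tcp_rot: [0.118, -3.138, -0.002]
wrist_force: [-4.1, -0.9, 0.1]
width: 0.271
grip_force: 31.1
```

```bash
python3 - <<'E'
exec(open("st.py").read())
from bit import bit
p,d,K,W,c=grab("wrist"); bit(p,d,K,W); cv2.imwrite("pics/w5.png",p)
E
```

```text
18.9 [ 0.57   -0.0959  0.0276] -175.71 F [-4.1 -0.9  0.1] T [-0.13  0.82 -0.07] 0.271 q6 -1.8563107243326935 tilt [-0.00107954  0.00091976]
blue none 0
brass 38 c [ 0.63   -0.0155  0.0234] z pct [0.0191 0.0195 0.0198 0.02   0.0299] min [ 0.5611 -0.0555  0.0186] max [ 0.6387 -0.008   0.0948]
```

>>> {"api": "step_arm", "payload": {"commands": [{"dx": -0.0075, "dy": -0.0091, "dz": 0, "roll": 0, "fingers": 1}, {"dx": -0.013, "dy": -0.0194, "dz": 0, "roll": 0, "fingers": 1}, {"dx": -0.0164, "dy": -0.0307, "dz": 0, "roll": 0, "fingers": 1}, {"dx": -0.0176, "dy": -0.0424, "dz": 0, "roll": 0, "fingers": 1}, {"dx": -0.0164, "dy": -0.0541, "dz": 0, "roll": 0, "fingers": 1}, {"dx": -0.013, "dy": -0.0654, "dz": 0, "roll": 0, "fingers": 1}, {"dx": -0.0075, "dy": -0.0757, "dz": 0, "roll": 0, "fingers": 1}, {"dx": -0.0075, "dy": -0.0757, "dz": 0, "roll": 0, "fingers": 1}]}}

```text
time: 19.95
tool_pos: [0.5827, -0.1721, 0.0279]
tcp_rot: [-0.116, 3.139, -0.001]
wrist_force: [0.0, 0.9, -0.5]
width: 0.271
grip_force: 31.0
```

```bash
python3 - <<'E'
exec(open("st.py").read())
from bit import bit
p,d,K,W,c=grab("wrist"); bit(p,d,K,W); cv2.imwrite("pics/w6.png",p); np.savez("w6.npz",p=p,d=d,K=K,W=W)
E
```

```text
19.95 [ 0.5827 -0.1721  0.0279] -175.77 F [ 0.   0.9 -0.5] T [ 0.18  0.13 -0.02] 0.271 q6 -1.9722143898836808 tilt [ 0.00040468 -0.00059519]
blue 482 c [ 0.6134 -0.0646  0.0172] z pct [0.0067 0.0157 0.0195 0.02   0.0206] min [ 0.6064 -0.0706  0.0042] max [ 0.621  -0.0545  0.0216]
brass 808 c [ 0.6311 -0.0248  0.0194] z pct [0.0164 0.0193 0.0197 0.0201 0.0206] min [ 0.6231 -0.0497  0.0121] max [0.6396 0.0008 0.0215]
```

>>> {"api": "step_arm", "payload": {"commands": [{"dx": 0, "dy": 0, "dz": 0, "roll": 0, "fingers": -0.2}, {"dx": 0, "dy": 0, "dz": 0, "roll": 0, "fingers": -0.2}, {"dx": 0, "dy": 0, "dz": -0.02, "roll": 0, "fingers": -0.2}, {"dx": 0, "dy": 0, "dz": -0.045, "roll": 0, "fingers": -0.2}, {"dx": 0, "dy": 0, "dz": -0.07, "roll": 4, "fingers": -0.2}, {"dx": 0.02, "dy": 0.014, "dz": -0.09, "roll": 14, "fingers": -0.2}, {"dx": 0.04, "dy": 0.028, "dz": -0.1, "roll": 24, "fingers": -0.2}, {"dx": 0.049, "dy": 0.0345, "dz": -0.1, "roll": 34, "fingers": -0.2}]}}

```text
time: 21.0
tool_pos: [0.5321, -0.14, 0.1309]
tcp_rot: [0.812, 3.03, -0.0]
wrist_force: [0.2, 0.2, 0.1]
width: 0.598
grip_force: 0.0
```

>>> {"api": "step_arm", "payload": {"commands": [{"dx": 0, "dy": 0, "dz": 0, "roll": 0, "fingers": -0.2}, {"dx": 0, "dy": 0, "dz": 0, "roll": 0, "fingers": -0.2}]}}

```text
time: 21.25
tool_pos: [0.5324, -0.1405, 0.1288]
tcp_rot: [0.8, 3.036, -0.0]
wrist_force: [-0.3, -0.6, 0.1]
width: 0.602
grip_force: 0.0
```

```bash
cat > b2.py <<'E'
exec(open("st.py").read())
from bit import bit
p,d,K,W,c=grab("wrist"); bit(p,d,K,W); P=pts(d,K,W)
m=(P[...,2]>.04)&(P[...,2]<.056)&(np.linalg.norm(P[...,:2]-[.5313,-.1410],axis=-1)<.022); b=P[m]; r=cv2.minAreaRect((b[:,:2]*1000).astype(np.float32)); print(len(b),b.mean(0),r)
hsv=cv2.cvtColor(p,cv2.COLOR_BGR2HSV)
red=((hsv[...,0]<8)|(hsv[...,0]>172))&(hsv[...,1]>140); k=P[red&(np.linalg.norm(P[...,:2]-[.583,-.171],axis=-1)<.03)]
t=k[k[:,2]>k[:,2].max()-.004]; e=t.mean(0)-b.mean(0); print(k[:,2].max(),t.mean(0),np.linalg.norm(e[:2]),np.degrees(np.arctan2(e[1],e[0])))
print("to axis",M.T@(np.r_[.5311,-.1413,.028]-s["tool_pos"]))
E
python3 b2.py
```

```text
21.25 [ 0.5324 -0.1405  0.1288] 150.47 F [-0.3 -0.6  0.1] T [-0.02 -0.06  0.05] 0.602 q6 -1.3584911266325912 tilt [ 0.00173651 -0.00066438]
blue 159 c [ 0.6136 -0.0623  0.0193] z pct [0.0174 0.0192 0.0197 0.0203 0.0208] min [ 0.6067 -0.0697  0.0059] max [ 0.6209 -0.0544  0.0211]
brass 499 c [ 0.6312 -0.0234  0.0194] z pct [0.0167 0.0192 0.0197 0.0201 0.0208] min [ 0.6236 -0.0487  0.0123] max [0.6398 0.0013 0.0215]
563 [ 0.5309651  -0.14032032  0.04894642] ((532.3220825195312, -141.27561950683594), (17.83570671081543, 23.944961547851562), 60.878726959228516)
0.06496481529290701 [ 0.58354948 -0.16941832  0.06326287] 0.06009834062033034 -28.958305702205866
to axis [ 0.00089086 -0.00137     0.10074889]
```

>>> {"api": "step_arm", "payload": {"commands": [{"dx": 0.001, "dy": -0.0013, "dz": 0.025, "roll": -0.5, "fingers": -0.2}, {"dx": 0.001, "dy": -0.0013, "dz": 0.06, "roll": -0.5, "fingers": -0.2}, {"dx": 0.001, "dy": -0.0013, "dz": 0.09, "roll": -0.5, "fingers": -0.2}, {"dx": 0.001, "dy": -0.0013, "dz": 0.105, "roll": -0.5, "fingers": -0.2}, {"dx": 0.001, "dy": -0.0013, "dz": 0.105, "roll": -0.5, "fingers": -0.2}, {"dx": 0.001, "dy": -0.0013, "dz": 0.105, "roll": -0.5, "fingers": -0.2}]}}

```text
time: 22.05
tool_pos: [0.5312, -0.1413, 0.0239]
tcp_rot: [0.791, 3.038, -0.0]
wrist_force: [-0.2, 0.1, 0.4]
width: 0.602
grip_force: 0.0
```

```bash
python3 st.py
```

```text
22.05 [ 0.5312 -0.1413  0.0239] 150.81 F [-0.2  0.1  0.4] T [ 0.07 -0.03 -0.  ] 0.602 q6 -1.3665475768701396 tilt [ 0.00184412 -0.00059899]
```

Grip with low force first, then firm, and draw it up slowly.

>>> {"api": "step_arm", "payload": {"commands": [{"dx": 0, "dy": 0, "dz": 0, "roll": 0, "fingers": 1}, {"dx": 0, "dy": 0, "dz": 0, "roll": 0, "fingers": 1}, {"dx": 0, "dy": 0, "dz": 0, "roll": 0, "fingers": 1}, {"dx": 0, "dy": 0, "dz": 0, "roll": 0, "fingers": 1}, {"dx": 0, "dy": 0, "dz": 0, "roll": 0, "fingers": 1}], "squeeze": 60}}

```text
time: 22.68
tool_pos: [0.531, -0.1411, 0.0241]
tcp_rot: [0.791, 3.038, -0.0]
wrist_force: [-1.0, 0.9, 6.3]
width: 0.198
grip_force: 59.4
```

>>> {"api": "step_arm", "payload": {"commands": [{"dx": 0, "dy": 0, "dz": -0.002, "roll": 0, "fingers": 1}, {"dx": 0, "dy": 0, "dz": -0.005, "roll": 0, "fingers": 1}]}}

```text
time: 22.92
tool_pos: [0.5306, -0.1409, 0.0274]
tcp_rot: [0.792, 3.039, 0.0]
wrist_force: [5.1, -0.1, -6.7]
width: 0.197
grip_force: 58.6
```

```bash
python3 st.py
```

```text
22.925 [ 0.5306 -0.1409  0.0274] 150.79 F [ 5.1 -0.1 -6.7] T [-0.12 -0.99  0.05] 0.197 q6 -1.3662532516819976 tilt [ 0.00148988 -0.00034032]
```

>>> {"api": "step_arm", "payload": {"commands": [{"dx": -0.0005, "dy": 0.0002, "dz": -0.004, "roll": 0, "fingers": 1}, {"dx": -0.0005, "dy": 0.0002, "dz": -0.008, "roll": 0, "fingers": 1}, {"dx": -0.0005, "dy": 0.0002, "dz": -0.012, "roll": 0, "fingers": 1}, {"dx": -0.0005, "dy": 0.0002, "dz": -0.017, "roll": 0, "fingers": 1}]}}

```text
time: 23.42
tool_pos: [0.5296, -0.1407, 0.0449]
tcp_rot: [-0.791, -3.038, 0.0]
wrist_force: [-0.0, 0.1, -2.6]
width: 0.199
grip_force: 59.2
```

```bash
python3 st.py
```

```text
23.425 [ 0.5296 -0.1407  0.0449] 150.8 F [-0.   0.1 -2.6] T [0.   0.07 0.01] 0.199 q6 -1.3660251080395955 tilt [-0.00222503  0.00053726]
```

>>> {"api": "step_arm", "payload": {"commands": [{"dx": 0, "dy": 0, "dz": -0.04, "roll": 0, "fingers": 1}, {"dx": 0, "dy": 0, "dz": -0.08, "roll": 0, "fingers": 1}, {"dx": 0, "dy": 0, "dz": -0.12, "roll": 0, "fingers": 1}, {"dx": 0.01, "dy": 0.02, "dz": -0.15, "roll": 0, "fingers": 1}, {"dx": 0.03, "dy": 0.062, "dz": -0.15, "roll": 0, "fingers": 1}, {"dx": 0.05, "dy": 0.103, "dz": -0.15, "roll": 0, "fingers": 1}, {"dx": 0.07, "dy": 0.144, "dz": -0.15, "roll": 0, "fingers": 1}, {"dx": 0.09, "dy": 0.185, "dz": -0.15, "roll": 0, "fingers": 1}]}}

```text
time: 24.42
tool_pos: [0.5403, 0.0657, 0.1945]
tcp_rot: [-0.792, -3.037, 0.002]
wrist_force: [1.3, 0.4, -2.6]
width: 0.199
grip_force: 59.4
```

>>> {"api": "step_arm", "payload": {"commands": [{"dx": 0.02, "dy": 0.041, "dz": 0, "roll": 0, "fingers": 1}, {"dx": 0.04, "dy": 0.082, "dz": 0, "roll": 0, "fingers": 1}, {"dx": 0.0525, "dy": 0.108, "dz": 0, "roll": 0, "fingers": 1}, {"dx": 0.0564, "dy": 0.1163, "dz": 0.01, "roll": 0, "fingers": 1}, {"dx": 0.0564, "dy": 0.1163, "dz": 0.02, "roll": 0, "fingers": 1}, {"dx": 0.0564, "dy": 0.1163, "dz": 0.02, "roll": 0, "fingers": 1}]}}

```text
time: 25.18
tool_pos: [0.548, 0.1919, 0.1726]
tcp_rot: [-0.792, -3.036, 0.005]
wrist_force: [0.1, -1.1, -2.2]
width: 0.201
grip_force: 59.4
```

```bash
python3 st.py; python3 - <<'E'
from h import *
p,d,K,W,c=grab("wrist"); cv2.imwrite("pics/w7.png",p); np.savez("w7.npz",p=p,d=d,K=K,W=W)
s=read_state();M=tool(s);print("to hole",M.T@(np.r_[.5489,.1937,.079]-s["tool_pos"]))
E
```

```text
25.175 [0.548  0.1919 0.1726] 150.75 F [ 0.1 -1.1 -2.2] T [-0.02  0.08  0.  ] 0.201 q6 -0.7657378123596703 tilt [-0.00444921 -0.00195575]
to hole [0.00052486 0.00175886 0.09448287]
```

View pics/w7.png

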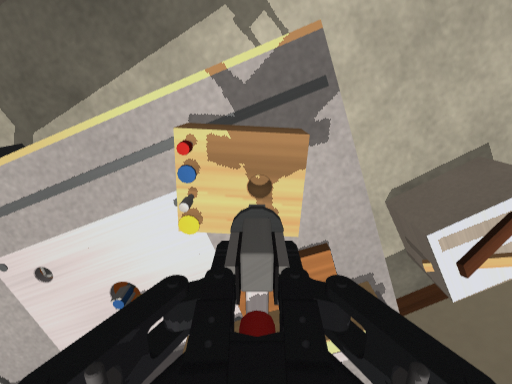

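The wrist view shows the block's hole at about (260,187), 24 px wide, with the flange partly covering its lower edge.

```bash
python3 - <<'E'
from h import *
f=np.load("w7.npz"); p,d,K,W=[f[k] for k in "pdKW"]
for a in[(260,186.5),(260,176),(247.5,186),(272.5,186)]: print(ray(*a,.055,K,W))
P=pts(d,K,W)
m=(P[...,2]<.045)&(np.linalg.norm(P[...,:2]-[.548,.194],axis=-1)<.016);v,u=np.nonzero(m);print(m.sum(),u.min(),u.max(),v.min(),v.max()) if m.sum() else 0
E
```

```text
[0.5506505 0.1946603 0.055    ]
[0.54093547 0.20002788 0.055     ]
[0.54399705 0.18380394 0.055     ]
[0.55636471 0.20603021 0.055     ]
362 248 270 175 195
```

>>> {"api": "step_arm", "payload": {"commands": [{"dx": -0.0003, "dy": 0.0023, "dz": 0.02, "roll": 0, "fingers": 1}, {"dx": -0.0003, "dy": 0.0023, "dz": 0.04, "roll": 0, "fingers": 1}, {"dx": -0.0003, "dy": 0.0023, "dz": 0.052, "roll": 0, "fingers": 1}, {"dx": -0.0003, "dy": 0.0023, "dz": 0.06, "roll": 0, "fingers": 1}, {"dx": -0.0003, "dy": 0.0023, "dz": 0.067, "roll": 0, "fingers": 1}]}}

```text
time: 25.85
tool_pos: [0.5513, 0.1954, 0.1073]
tcp_rot: [-0.792, -3.04, 0.0]
wrist_force: [-0.4, -0.3, -2.7]
width: 0.202
grip_force: 59.5
```

```bash
python3 st.py
```

```text
25.85 [0.5513 0.1954 0.1073] 150.8 F [-0.4 -0.3 -2.7] T [ 0.03  0.01 -0.01] 0.202 q6 -0.7630053631224785 tilt [-1.68635489e-05 -1.06591118e-05]
```

>>> {"api": "step_arm", "payload": {"commands": [{"dx": 0.0007, "dy": -0.0018, "dz": 0.003, "roll": 0, "fingers": 1}, {"dx": 0.0007, "dy": -0.0018, "dz": 0.009, "roll": 0, "fingers": 1}, {"dx": 0.0007, "dy": -0.0018, "dz": 0.015, "roll": 0, "fingers": 1}, {"dx": 0.0007, "dy": -0.0018, "dz": 0.021, "roll": 0, "fingers": 1}, {"dx": 0.0007, "dy": -0.0018, "dz": 0.026, "roll": 0, "fingers": 1}, {"dx": 0.0007, "dy": -0.0018, "dz": 0.028, "roll": 0, "fingers": 1}, {"dx": 0.0007, "dy": -0.0018, "dz": 0.028, "roll": 0, "fingers": 1}]}}

```text
time: 26.72
tool_pos: [0.5497, 0.1941, 0.0797]
tcp_rot: [-0.792, -3.04, 0.0]
wrist_force: [0.5, -0.7, -3.1]
width: 0.197
grip_force: 59.6
```

```bash
python3 st.py
```

```text
26.725 [0.5497 0.1941 0.0797] 150.79 F [ 0.5 -0.7 -3.1] T [ 0.06  0.05 -0.  ] 0.197 q6 -0.7642452409358077 tilt [-7.41114445e-05 -8.38393737e-06]
```

In without contact. I'll set it down the last millimetre, release, rise and look.

>>> {"api": "step_arm", "payload": {"commands": [{"dx": 0, "dy": 0, "dz": 0.001, "roll": 0, "fingers": 1}, {"dx": 0, "dy": 0, "dz": 0.001, "roll": 0, "fingers": 1}, {"dx": 0, "dy": 0, "dz": 0.001, "roll": 0, "fingers": -0.2}, {"dx": 0, "dy": 0, "dz": 0.001, "roll": 0, "fingers": -0.2}, {"dx": 0, "dy": 0, "dz": 0.001, "roll": 0, "fingers": -0.2}, {"dx": 0, "dy": 0, "dz": -0.02, "roll": 0, "fingers": -0.2}, {"dx": 0, "dy": 0, "dz": -0.06, "roll": 0, "fingers": -0.2}, {"dx": 0, "dy": 0, "dz": -0.1, "roll": 0, "fingers": -0.2}]}}

```text
time: 27.72
tool_pos: [0.5494, 0.194, 0.1806]
tcp_rot: [-0.792, -3.039, 0.001]
wrist_force: [0.2, 0.3, 0.6]
width: 0.597
grip_force: 0.0
```

>>> {"api": "step_arm", "payload": {"commands": [{"dx": 0.02, "dy": 0, "dz": -0.04, "roll": 0, "fingers": -0.2}, {"dx": 0.02, "dy": 0, "dz": -0.04, "roll": 0, "fingers": -0.2}, {"dx": 0.02, "dy": 0, "dz": -0.04, "roll": 0, "fingers": -0.2}]}}

```text
time: 28.1
tool_pos: [0.532, 0.2038, 0.2195]
tcp_rot: [0.792, 3.04, -0.0]
wrist_force: [0.2, -0.3, -0.3]
width: 0.599
grip_force: 0.0
```

```bash
python3 boss.py; python3 - <<'E'
from h import *
from bit import bit
p,d,K,W,c=grab("wrist"); cv2.imwrite("pics/w8.png",p); bit(p,d,K,W)
p,d,K,W,c=grab("top"); bit(p,d,K,W)
E
```

```text
404 [0.55016749 0.19491094 0.10406752] ((551.3032836914062, 194.27435302734375), (16.793790817260742, 23.988916397094727), 61.168338775634766)
365 [0.60226856 0.16593233 0.11791449] 0.059617795870779484 -29.08280814534716
28.15 [0.53156829 0.20355757 0.21845887] 150.79575975817983 0.6018325835848987 shift [-0.02190869  0.00172425  0.13043083]
249 265 193 216
blue none 0
brass none 0
blue 15 c [ 0.6139 -0.0632  0.0198] z pct [0.0172 0.0183 0.0197 0.021  0.0226] min [ 0.6093 -0.0676  0.017 ] max [ 0.6177 -0.0592  0.0232]
brass 58 c [ 0.6295 -0.0261  0.0196] z pct [0.0151 0.0179 0.0196 0.0217 0.0238] min [ 0.6232 -0.0489  0.0128] max [ 0.6351 -0.0023  0.0266]
```

View pics/w8.png

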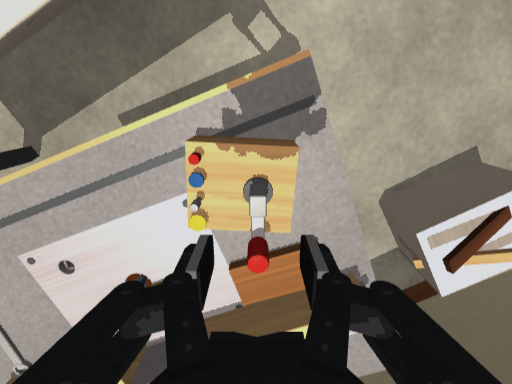

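The crank stands upright in its hole, boss at (258,205) and knob at (258,255). Its height is the same as at the start, and the bit and bar are both at 19.7 mm.

```bash
python3 -c "from workcell import finish_job; print(finish_job())"
```

```text
the job is handed in; nothing more can be done
None
```

The job is handed in: the bit and the setup bar both measured 19.7 mm above the plate, and the crank is back in its hole in the block, upright and let go. It took about 28 s, and no verdict came back.

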